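# Park and lock the vacuum pump

## Robot

A 6-joint arm with a two-finger parallel gripper is mounted at the origin on the work surface. World frame = base frame: x ahead of the robot, y to its left, z up, the work surface at z = 0. Lengths are in m, angles in degrees, forces in N, time in s.
With the tool pointing down it reaches from about 0.35 to 1 m from the base axis. Payload 7.1 kg.
Tool frame: the origin (TCP) lies midway between the tips of the shut fingers; the grasp point (between the pads) lies behind it (bot.hold_point_z is the z of the grasp point in the tool frame, in m); z points along the fingers, y is the line along which they close (so a half turn about z gives the same grasp; the last joint's range is limited). The gripper opens to 85 mm and grips with 20 to 120 N. Pads are 22 mm wide; open, the fingers measure 114 mm over their backs; the gripper's body (76 mm by 85 mm) begins 54 mm behind the grasp point. The pads swing forward as they close: fully open they stand 13 mm farther back than shut.
Start: joints at [65.489, 24.242, 93.386, -0, 62.372, -1.089], TCP at [0.248, 0.573, 0.231] pointing down, gripper open.
Joint ranges: [-172.04, 172.04], [-51.8, 120.97], [4.93, 147.93], [-75.15, 255.16], [6.16, 154.13], [-145.62, 145.62]. Speed limits (degrees/s): [136.94, 136.94, 172.46, 180, 180, 180].

## Interface

Orientations are given as a 3x3 rotation matrix whose columns are the frame's x, y, z axes.
In Python, from plant import bot gives the robot as it stands.
- The arm moves only by the tool arm_command, never from a script. Its argument "series" is one flat list of numbers, 7 for each row, row after row: the turn, a rotation vector about the tool's x, y, z in rad, then the shift along the tool's x, y, z in mm, then the opening, from 0 (shut) to 1 (fully open). In form: [ax, ay, az, dx, dy, dz, jaw, ax, ay, az, dx, dy, dz, jaw, ...]. A call has 1 to 10 rows; each row is the pose to reach, as a shift and turn from the pose commanded when the call began, along the tool's axes at that moment; what a row does not reach only later rows make up. A row lasts 1/10 s, in which the tool goes at most 50 mm and 8.59 degrees, less where a joint would pass 70% of its speed; a pose out of reach is approached as far as the arm can. A call with a gripper value outside its range is refused whole. The fingers move at their own pace and stop on an object; "squeeze" is the grip in N (left out, the last holds). Time passes only in rows, so rows that repeat a pose let the fingers close. It gives the time, the measured TCP pose, the force, the opening and the grip force at its end, in the units of the state.
- bot.get_state(): the state, without advancing time (a new reading comes with each control period).
- bot.read_camera(name): name is "side" or "top"; returns the picture (480x640x3 uint8, red, green, blue); there is no depth.
- bot.calibration(name): a dict with "vertical_fov" (degrees; the focal length in pixels is half the picture's height over the tangent of half this angle, whatever the lens; pixels are square), "cx", "cy" (the principal point, pixels), "distortion" ([k1, k2, p1, p2, k3] as OpenCV has them; the pictures are not rectified), "pose" (4x4, takes a point from camera to world coordinates). Camera axes: x right, y up, looking along -z (the intrinsics and any distortion apply to the point x, -y, -z); pixel columns grow to the right and rows downward; lengths in m; the calibration is good to about 2 mm. A picture is of the moment at which its call begins. calibration takes no time and is no camera call.
- bot.sign_off(): hands the job in; it is judged then, once.
Trained networks look in the newest picture that a camera, given by its name, has taken for a name from the list of things; names that differ only in an ending like _2 or _b are one class to them, and where a whole thing is asked for, a point or a joint stands for the part that bears it (a point fixed in the world has none). Each returns a list of dicts, best first, with "confidence" (0 to 1); they miss things now and then, are a little off and sometimes report something else, mostly with a low value. They report only what shows in the picture. A call takes as long as a camera call.
- bot.trace(camera, target): "pixels" (480x640 bool, what is visible of it) and "bbox" ([left, top, width, height] in pixels, round what is visible of it).
The state is a dict: "time_s": time; "q": joint angles; "dq": joint speeds; "effort": joint torques, N m; "ee_pos": TCP position; "tool_rot": TCP orientation; "wrist_force": force on the tool from outside, world axes, zero at the start; "torque": the same for the moment, N m; "width": finger opening in m; "grasp_force": force on a finger pad.
Only numpy, scipy, OpenCV 4.12 (cv2) and the standard library are available. Lean on these libraries where they do the work, as an engineer would, in place of code of your own. Each camera call takes 0.05 s, during which the arm holds its last target. There are 200 camera calls.

## Task

Get the desoldering station's little vacuum pump ready to be carried: turn its flywheel the way of the yellow arrow (counter-clockwise; the red handle is there for it), by feel, until the compression has built up, peaked and just given way, and stop right there. Then press the yellow lock pin gently all the way down, so that it locks the pump, and let go; never force the pin, and leave the other things on the bench where they are.

Things in the scene. Friction and masses are not known exactly. Their poses are not given: they have to be found in the camera images.
- pump: blue pump case, 180 x 225 mm, top 85 mm high; origin under the flywheel's shaft, y towards the lock pin. Push along the handle's circle felt at the handle: plain drag 4 to 7 N; from 22 degrees before the compression's top it climbs to 9 to 13 N (10 to 16 before), is back at plain drag 0 to 4 past the top, 0 to 3 N at 8 to 16 past, plain again from 22 past. Drag keeps the wheel where it is left
- flywheel: dark steel wheel lying flat on the pump, 132 mm across; origin on its upright shaft axis at its underside, 90 mm high; its top is 112 mm high. z up, x from shaft to red handle. Turns endlessly about z; the yellow arrow on it points counter-clockwise from above. That way the top of the compression is 40 to 100 degrees of turning off; nothing visible shows where
- handle_grip (a point): red turning handle, an upright cylinder 22 mm in diameter and 40 mm tall, 48 mm from the shaft axis, its top 152 mm above the bench; it spins freely on its own axis, so the fingers can hold it without turning the wrist. This point: on its axis, 137.5 mm above the bench, 14.5 mm below its top
- lockpin_top (a point): yellow button head of the upright lock pin, 22 mm in diameter, on a dark collar on the pump case, 104 mm from the shaft axis. This point: centre of its top face, 126 mm above the bench when up, 114 mm when fully down. Press straight down with closed fingers
- lockpin (a joint): travel of the lock pin: 0 up, 0.012 m fully down. About 2.5 N of drag; it stays where it is left. It goes down only while the wheel stands about 2 to 13 degrees past the top of the compression; elsewhere it hits a hidden ring after about 4 mm and must not be forced (25 N from the robot at most)
- spool: bystander: solder spool, 60 mm across, 52 mm tall
- board: bystander: green circuit board, 140 x 90 x 6 mm, lying flat
- flux: bystander: amber flux jar, 44 mm across, 50 mm tall, standing close beside the pump on the side opposite the lock pin
- driver: bystander: screwdriver, 170 mm long, lying flat
- alcohol: bystander: white bottle, 52 mm across, 130 mm tall
- brush: bystander: brush, 150 mm long, lying flat
- psu_plug: bystander: black plug-in power supply, 60 x 45 x 30 mm

How it is judged (in metres and radians):
At the end, for the whole second after the job is handed in: the lock pin is fully down (at least 10.5 of its 12 mm), which it can be only with the flywheel just past the compression, and the flywheel is at rest and released (value of joint lockpin above 0.0105 m and angular speed of flywheel below 0.1 rad/s and contact force between the fingers and flywheel below 0.2 N); the robot touches nothing.
It fails at once if the lock pin is forced: more than 25 N on it from the robot (contact force between the arm and lockpin above 25 N).
It fails at once if a bystander is shoved more than 30 mm (distance of any of spool, board, flux, driver, alcohol, brush, psu_plug from where it was at the start of the episode above 0.03 m).
It also fails if it takes over 64 s, if anything falls off the work surface, if the arm or the gripper's body presses on something with over 40 N, if the wrist force passes 120 N, or if a joint passes its speed limit or range.

## Working session

There is one attempt and no reset: what is moved stays moved. The work goes in short steps, Python scripts to look and compute and a tool call to move; the robot and the scene stay as the last step left them, time stands still between calls to the robot, and variables do not carry over. Pictures are saved under pics/ and viewed, at most 10 in all, crops included, and the job is handed in when it is done.

Besides the shell and the picture viewer there is one more tool, called after ">>>" in YAML: its name, and indented under it one key for each argument. arm_command: Moves the arm, as the interface text tells. Its arguments: {"type":"object","properties":{"series":{"type":"array","items":{"type":"number"}},"squeeze":{"type":"number"}},"required":["series"]}

```bash
mkdir -p pics; cat > h.py <<'E'
import numpy as np, cv2
from plant import bot
def cam(n):
    c=bot.calibration(n); f=240/np.tan(np.radians(c["vertical_fov"])/2)
    return np.array([[f,0,c["cx"]],[0,f,c["cy"]],[0,0,1.]]),np.array(c["distortion"],float),np.array(c["pose"])
def ray(n,uv):
    K,d,P=cam(n); p=cv2.undistortPoints(np.array([[uv]],float),K,d)[0,0]
    v=P[:3,:3]@np.array([p[0],-p[1],-1]); return P[:3,3],v/np.linalg.norm(v)
def atz(n,uv,z):
    o,v=ray(n,uv); return o+v*(z-o[2])/v[2]
def tri(a,b):
    (o,v),(p,w)=ray("top",a),ray("side",b)
    s=np.linalg.lstsq(np.c_[v,-w],p-o,rcond=None)[0]
    x,y=o+v*s[0],p+w*s[1]; return (x+y)/2,np.linalg.norm(x-y)
def proj(n,X):
    K,d,P=cam(n); c=P[:3,:3].T@(np.array(X)-P[:3,3]); 
    return cv2.projectPoints(np.array([[c[0],-c[1],-c[2]]]),np.zeros(3),np.zeros(3),K,d)[0].ravel()
E
python3 - <<'E'
from h import *
for n in ("top","side"):
    im=bot.read_camera(n); cv2.imwrite(f"pics/{n}0.png",im[...,::-1]); np.save(n,im)
    print(n,np.round(cam(n)[2],3).tolist())
    for t in ("pump","flywheel","handle_grip","lockpin_top","flux","alcohol","spool"):
        for r in bot.trace(n,t)[:2]:
            ys,xs=np.nonzero(r["pixels"]); print(t,round(r["confidence"],2),r["bbox"],xs.mean().round(1),ys.mean().round(1))
s=bot.get_state(); print(s["ee_pos"],np.round(s["tool_rot"],3).tolist(),s["wrist_force"],bot.hold_point_z,s["time_s"])
E
```

```text
top [[-0.073, 0.971, -0.226, 0.351], [-0.997, -0.072, 0.013, -0.017], [-0.003, 0.227, 0.974, 1.203], [0.0, 0.0, 0.0, 1.0]]
pump 0.92 [252.7, 223.4, 117.5, 107.0] 309.2 279.1
flywheel 0.72 [481.6, 281.8, 53.9, 69.6] 509.8 317.1
flywheel 0.57 [288.1, 237.2, 62.9, 65.8] 318.0 269.5
handle_grip 0.91 [287.3, 237.4, 65.2, 66.8] 317.7 269.8
lockpin_top 0.51 [262.7, 272.8, 12.0, 11.0] 268.1 277.4
flux 0.71 [367.4, 244.7, 19.7, 24.5] 376.7 258.5
alcohol 0.79 [259.2, 159.9, 23.9, 33.4] 270.6 176.0
spool 0.68 [450.3, 219.0, 66.3, 20.7] 478.9 228.5
spool 0.67 [116.7, 230.1, 34.9, 32.1] 134.5 246.3
side [[0.921, 0.272, -0.279, 0.174], [-0.39, 0.672, -0.63, -0.958], [0.016, 0.689, 0.725, 1.171], [0.0, 0.0, 0.0, 1.0]]
pump 0.58 [242.6, 221.9, 102.3, 95.8] 290.2 268.3
flywheel 0.93 [266.4, 235.0, 57.4, 45.3] 295.1 255.8
handle_grip 0.74 [269.4, 235.0, 50.9, 43.4] 295.5 255.8
handle_grip 0.3 [276.5, 406.4, 78.8, 67.0] 314.8 438.2
lockpin_top 0.61 [276.7, 406.4, 79.1, 65.7] 314.7 438.5
lockpin_top 0.47 [271.9, 224.9, 10.0, 5.8] 276.1 225.2
flux 0.78 [317.4, 298.7, 17.4, 25.6] 327.0 309.2
flux 0.72 [242.9, 219.9, 102.6, 100.8] 290.3 267.8
alcohol 0.73 [270.3, 235.5, 51.0, 43.6] 295.4 255.5
alcohol 0.6 [349.6, 197.3, 21.2, 44.2] 360.8 221.7
spool 0.82 [269.5, 165.1, 15.4, 22.8] 275.6 173.6
[0.24842002 0.57347662 0.23133068] [[-0.918, 0.398, 0.0], [0.398, 0.918, 0.0], [-0.0, 0.0, -1.0]] [-1.0350826  -0.15774436  0.33821539] -0.0187 0.8
```

View pics/top0.png

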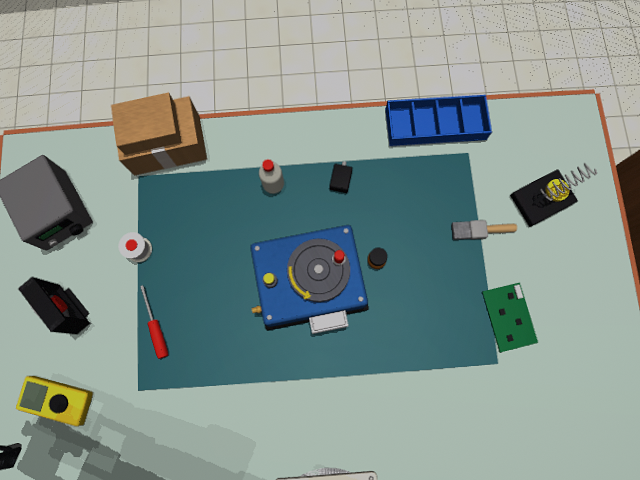

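View pics/side0.png

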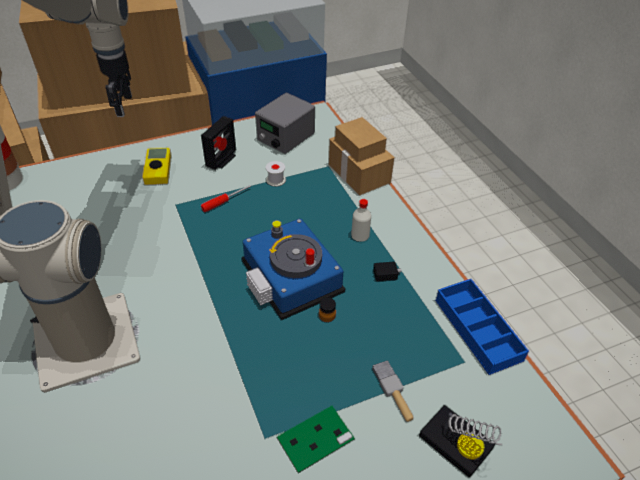

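The top view shows the pump with its wheel hub at about (318,269), the red handle at (339,257) and the yellow pin at (269,280). The flux jar is on the right at (377,258). In the side view the handle is at about (310,256) and the pin at (277,227). The networks confuse some parts, so I'll segment the red and yellow by colour.

```bash
python3 - <<'E'
from h import *
C={}
for n,box in (("top",(255,225,365,330)),("side",(245,215,345,310))):
    im=np.load(n+".npy"); hsv=cv2.cvtColor(im,cv2.COLOR_RGB2HSV)
    for c,lo,hi in (("red",0,9),("yel",22,34)):
        m=((hsv[...,0]>=lo)&(hsv[...,0]<=hi)&(hsv[...,1]>130)&(hsv[...,2]>70)).astype(np.uint8)
        k=np.zeros_like(m);k[box[1]:box[3],box[0]:box[2]]=1
        N,L,S,ce=cv2.connectedComponentsWithStats(m*k)
        for i in range(1,N):
            if S[i,4]>8: print(n,c,S[i],ce[i].round(1))
    x,y=(318,269) if n=="top" else (295,254)
    a,b=(330,278) if n=="top" else (305,257)
    z=cv2.resize(im[225:325,255:365] if n=="top" else im[215:305,240:345],None,fx=7 if n=="side" else 6,fy=7 if n=="side" else 6,interpolation=cv2.INTER_CUBIC)[:600]
    cv2.imwrite(f"pics/{n}c.png",z[...,::-1])
E
```

```text
top red [334 250  11  11  94] [338.9 255.2]
top yel [289 266  22  33 143] [297.6 285. ]
top yel [264 273  10  11  92] [268.5 278.2]
side red [306 249   8  16 111] [309.6 256.1]
side yel [272 221   9   7  50] [276.2 223.9]
side yel [270 236  22  17  64] [277.9 243.5]
```

View pics/topc.png

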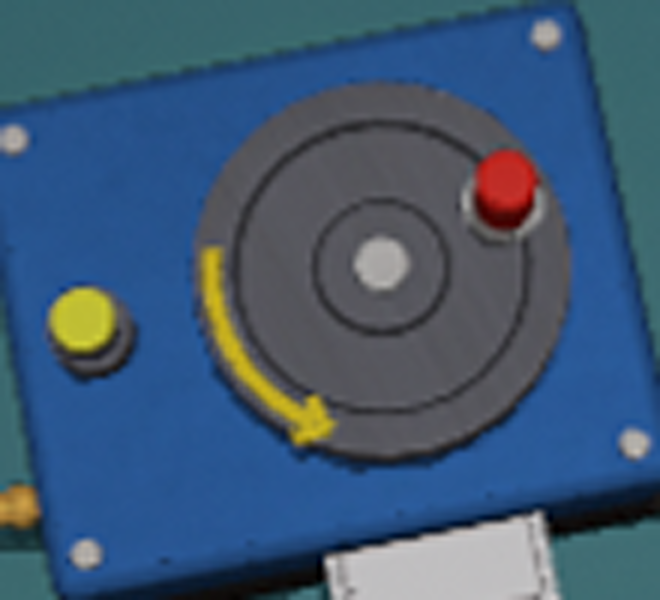

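View pics/sidec.png

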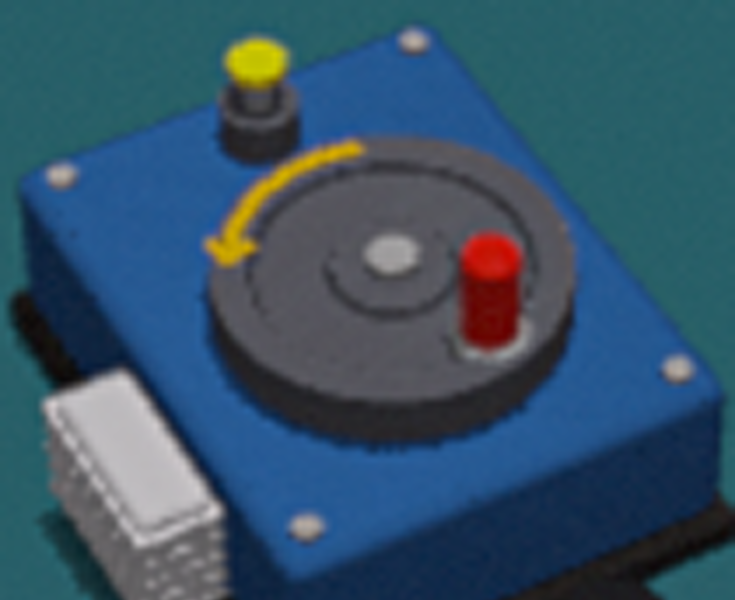

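The crops show the handle's top disc at about (338.9,254.2) in the top view and (309.7,251.1) in the side view. The hub cap is at (318.1,268.4) and (295.4,250.9), and the pin top at (268.4,277.9) and (276.3,223.6).

```bash
python3 - <<'E'
from h import *
for k,a,b,z in (("handle",(338.9,254.2),(309.7,251.1),.152),("hub",(318.1,268.4),(295.4,250.9),.114),("pin",(268.4,277.9),(276.3,223.6),.126)):
    X,e=tri(a,b); print(k,X.round(4),e.round(4),"top@z",atz("top",a,z)[:2].round(4),"side@z",atz("side",b,z)[:2].round(4))
for k,uv,z in (("alc",(267,165),.13),("flux",(377,254),.05)): print(k,atz("top",uv,z).round(3))
E
```

```text
handle [ 0.5545 -0.0609  0.1488] 0.0021 top@z [ 0.5528 -0.0606] side@z [ 0.5544 -0.0637]
hub [ 0.5343 -0.0169  0.1148] 0.0021 top@z [ 0.5334 -0.0167] side@z [ 0.5357 -0.0163]
pin [0.5213 0.0862 0.1222] 0.0032 top@z [0.5192 0.0861] side@z [0.5217 0.0823]
alc [0.762 0.077 0.13 ]
flux [ 0.567 -0.149  0.05 ]
```

>>> arm_command:
  series: [0, 0, 0, -533, -462, 31, 0.6, 0, 0, 0, -533, -462, 31, 0.6, 0, 0, 0, -533, -462, 31, 0.6, 0, 0, 0, -533, -462, 31, 0.6, 0, 0, 0, -533, -462, 31, 0.6, 0, 0, 0, -533, -462, 31, 0.6, 0, 0, 0, -533, -462, 31, 0.6, 0, 0, 0, -533, -462, 31, 0.6, 0, 0, 0, -533, -462, 31, 0.6, 0, 0, 0, -533, -462, 31, 0.6]
  squeeze: 30

```text
time_s: 1.8
ee_pos: [0.4654, 0.1213, 0.2096]
tool_rot: [[-0.918, 0.397, 0.001], [0.397, 0.918, 0.0], [-0.001, 0.001, -1.0]]
wrist_force: [1.8, -0.6, 0.2]
width: 0.0512
grasp_force: 0.0
```

>>> arm_command:
  series: [0, 0, 0, -153, -133, 10, 0.6, 0, 0, 0, -153, -133, 10, 0.6, 0, 0, 0, -153, -133, 10, 0.6, 0, 0, 0, -153, -133, 10, 0.6, 0, 0, 0, -153, -133, 10, 0.6, 0, 0, 0, -153, -133, 10, 0.6, 0, 0, 0, -153, -133, 10, 0.6]

```text
time_s: 2.5
ee_pos: [0.5516, -0.0589, 0.1992]
tool_rot: [[-0.918, 0.397, -0.001], [0.397, 0.918, 0.0], [0.001, 0.0, -1.0]]
wrist_force: [0.1, 0.8, -0.1]
width: 0.051
grasp_force: 0.0
```

>>> arm_command:
  series: [0, 0, 0, -3, -2, 30, 0.6, 0, 0, 0, -3, -2, 55, 0.6, 0, 0, 0, -3, -2, 72, 0.6, 0, 0, 0, -3, -2, 79, 0.6, 0, 0, 0, -3, -2, 79, 0.6]

```text
time_s: 3.0
ee_pos: [0.5533, -0.0614, 0.1198]
tool_rot: [[-0.918, 0.396, -0.002], [0.396, 0.918, 0.0], [0.002, -0.0, -1.0]]
wrist_force: [1.0, -0.7, -0.3]
width: 0.0511
grasp_force: 0.0
```

```bash
python3 - <<'E'
from h import *
im=bot.read_camera("side"); cv2.imwrite("pics/s2.png",cv2.resize(im[150:320,220:400],None,fx=3.5,fy=3.5)[...,::-1])
s=bot.get_state();print(s["ee_pos"],s["wrist_force"],s["width"])
E
```

```text
[ 0.55407449 -0.06167232  0.12064677] [-0.0621174  -0.5211222   0.43333525] 0.051363748367268265
```

View pics/s2.png

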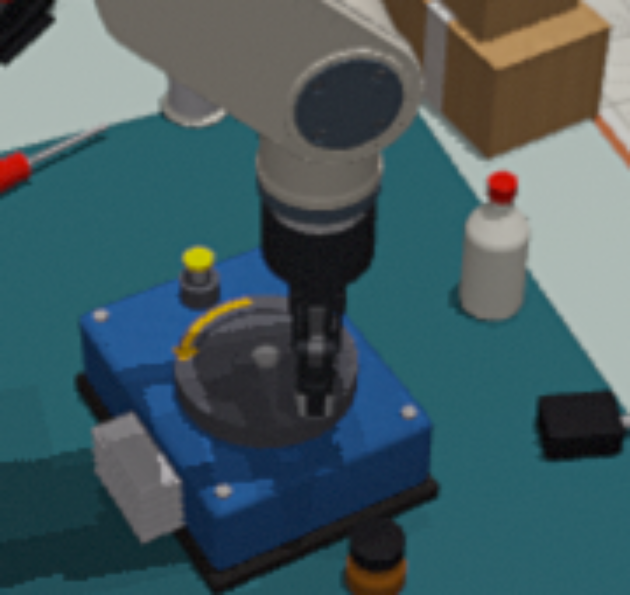

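The fingers are around the handle, which is hidden behind them at about (315,370) in the crop. I'll close the gripper.

>>> arm_command:
  series: [0, 0, 0, 0, 0, 0, 0.15, 0, 0, 0, 0, 0, 0, 0.15, 0, 0, 0, 0, 0, 0, 0.15, 0, 0, 0, 0, 0, 0, 0.15, 0, 0, 0, 0, 0, 0, 0.15, 0, 0, 0, 0, 0, 0, 0.15]
  squeeze: 30

```text
time_s: 3.65
ee_pos: [0.5551, -0.0623, 0.1215]
tool_rot: [[-0.917, 0.398, 0.002], [0.398, 0.917, 0.001], [-0.002, 0.001, -1.0]]
wrist_force: [-0.1, 4.8, 6.7]
width: 0.0214
grasp_force: 29.8
```

```bash
python3 - <<'E'
from h import *
R=np.array([[-.9176,.3976],[.3976,.9176]]) # cols tool x,y
t0=-65.5
d=lambda t:np.array([np.cos(np.radians(t)),np.sin(np.radians(t))])
p=[R.T@(48*(d(t0+a)-d(t0))) for a in range(0,121,4)]
print("deg cum(x,y) step(x,y) tangent")
for i,a in enumerate(range(0,121,4)): print(a,p[i].round(1),(p[i]-p[max(i-1,0)]).round(1),d(t0+a+90).round(2))
E
```

```text
deg cum(x,y) step(x,y) tangent
0 [0. 0.] [0. 0.] [0.91 0.41]
4 [-2.2  2.6] [-2.2  2.6] [0.88 0.48]
8 [-4.1  5.3] [-2.   2.7] [0.84 0.54]
12 [-5.9  8.1] [-1.8  2.8] [0.8  0.59]
16 [-7.5 11.1] [-1.6  3. ] [0.76 0.65]
20 [-8.9 14.1] [-1.4  3.1] [0.71 0.7 ]
24 [-10.   17.3] [-1.1  3.1] [0.66 0.75]
28 [-10.9  20.5] [-0.9  3.2] [0.61 0.79]
32 [-11.6  23.8] [-0.7  3.3] [0.55 0.83]
36 [-12.1  27.1] [-0.5  3.3] [0.49 0.87]
40 [-12.3  30.4] [-0.2  3.3] [0.43 0.9 ]
44 [-12.3  33.8] [-0.   3.4] [0.37 0.93]
48 [-12.1  37.1] [0.2 3.3] [0.3  0.95]
52 [-11.7  40.4] [0.5 3.3] [0.23 0.97]
56 [-11.   43.7] [0.7 3.3] [0.17 0.99]
60 [-10.   46.9] [0.9 3.2] [0.1 1. ]
64 [-8.9 50.1] [1.1 3.1] [0.03 1.  ]
68 [-7.5 53.2] [1.4 3.1] [-0.04  1.  ]
72 [-6.  56.1] [1.6 3. ] [-0.11  0.99]
76 [-4.2 59. ] [1.8 2.8] [-0.18  0.98]
80 [-2.2 61.7] [2.  2.7] [-0.25  0.97]
84 [-0.1 64.2] [2.2 2.6] [-0.32  0.95]
88 [ 2.2 66.7] [2.3 2.4] [-0.38  0.92]
92 [ 4.7 68.9] [2.5 2.2] [-0.45  0.89]
96 [ 7.4 71. ] [2.6 2.1] [-0.51  0.86]
100 [10.1 72.8] [2.8 1.9] [-0.57  0.82]
104 [13.  74.5] [2.9 1.7] [-0.62  0.78]
108 [16.1 76. ] [3.  1.5] [-0.68  0.74]
112 [19.2 77.3] [3.1 1.3] [-0.73  0.69]
116 [22.3 78.3] [3.2 1. ] [-0.77  0.64]
120 [25.6 79.1] [3.2 0.8] [-0.81  0.58]
```

>>> arm_command:
  series: [0, 0, 0, -1.1, 1.3, 0, 0.15, 0, 0, 0, -2.2, 2.6, 0, 0.15, 0, 0, 0, -3.1, 4, 0, 0.15, 0, 0, 0, -4.1, 5.3, 0, 0.15, 0, 0, 0, -5, 6.7, 0, 0.15, 0, 0, 0, -5.9, 8.1, 0, 0.15]

```text
time_s: 4.25
ee_pos: [0.5621, -0.0583, 0.1215]
tool_rot: [[-0.918, 0.397, -0.001], [0.397, 0.918, -0.001], [0.001, -0.001, -1.0]]
wrist_force: [-5.3, -2.6, 11.2]
width: 0.021
grasp_force: 30.4
```

```bash
cat > f.py <<'E'
from h import *
s=bot.get_state(); c=np.array([.534,-.0167]); v=s["ee_pos"][:2]-c
a=np.arctan2(v[1],v[0]); F=s["wrist_force"]
print("t",s["time_s"],"ang",np.degrees(a).round(1),"r",np.linalg.norm(v).round(4),"push",round(-(F[:2]@[-np.sin(a),np.cos(a)]),1),"radial",round(F[:2]@[np.cos(a),np.sin(a)],1),"Fz",round(F[2],1),"z",s["ee_pos"][2].round(4))
E
python3 f.py
```

```text
t 4.25 ang -56.0 r 0.0502 push 5.9 radial -0.8 Fz 11.2 z 0.1215
```

>>> arm_command:
  series: [0, 0, 0, -0.8, 1.5, -0.5, 0.15, 0, 0, 0, -1.6, 3, -1, 0.15, 0, 0, 0, -2.3, 4.5, -1, 0.15, 0, 0, 0, -3, 6, -1, 0.15]

```text
time_s: 4.65
ee_pos: [0.5669, -0.0544, 0.1216]
tool_rot: [[-0.918, 0.397, -0.002], [0.397, 0.918, -0.002], [0.001, -0.002, -1.0]]
wrist_force: [-4.6, -4.6, 4.4]
width: 0.0208
grasp_force: 29.8
```

```bash
python3 f.py
```

```text
t 4.65 ang -48.9 r 0.0501 push 6.5 radial 0.4 Fz 4.4 z 0.1216
```

>>> arm_command:
  series: [0, 0, 0, -0.6, 1.6, 0, 0.15, 0, 0, 0, -1.1, 3.2, 0, 0.15, 0, 0, 0, -1.6, 4.8, 0, 0.15, 0, 0, 0, -2, 6.4, 0, 0.15]

```text
time_s: 5.05
ee_pos: [0.5717, -0.0495, 0.1216]
tool_rot: [[-0.918, 0.397, -0.001], [0.397, 0.918, -0.002], [0.0, -0.002, -1.0]]
wrist_force: [-2.8, -6.4, 2.8]
width: 0.0211
grasp_force: 29.8
```

```bash
python3 f.py
```

```text
t 5.05 ang -41.0 r 0.05 push 6.7 radial 2.1 Fz 2.8 z 0.1216
```

>>> arm_command:
  series: [0, 0, 0, -0.4, 1.7, 0, 0.15, 0, 0, 0, -0.7, 3.3, 0, 0.15, 0, 0, 0, -1, 5, 0, 0.15, 0, 0, 0, -1.2, 6.6, 0, 0.15]

```text
time_s: 5.45
ee_pos: [0.5758, -0.0441, 0.1216]
tool_rot: [[-0.918, 0.397, -0.0], [0.397, 0.918, -0.002], [-0.0, -0.002, -1.0]]
wrist_force: [-1.7, -6.0, 1.6]
width: 0.0211
grasp_force: 29.7
```

```bash
python3 f.py
```

```text
t 5.45 ang -33.2 r 0.0499 push 5.9 radial 1.8 Fz 1.6 z 0.1216
```

>>> arm_command:
  series: [0, 0, 0, -0.1, 1.7, 0, 0.15, 0, 0, 0, -0.2, 3.3, 0, 0.15, 0, 0, 0, -0.2, 5, 0, 0.15]

```text
time_s: 5.75
ee_pos: [0.5782, -0.0397, 0.1217]
tool_rot: [[-0.918, 0.397, 0.0], [0.397, 0.918, -0.002], [-0.001, -0.002, -1.0]]
wrist_force: [-0.8, -7.1, 0.6]
width: 0.0208
grasp_force: 29.7
```

```bash
python3 f.py
```

```text
t 5.75 ang -27.4 r 0.0498 push 6.7 radial 2.6 Fz 0.6 z 0.1217
```

>>> arm_command:
  series: [0, 0, 0, 0, 1.7, 0, 0.15, 0, 0, 0, 0, 3.3, 0, 0.15, 0, 0, 0, 0.1, 5, 0, 0.15]

```text
time_s: 6.05
ee_pos: [0.5803, -0.035, 0.1217]
tool_rot: [[-0.918, 0.397, 0.0], [0.397, 0.918, -0.002], [-0.001, -0.002, -1.0]]
wrist_force: [-0.3, -7.1, 0.5]
width: 0.0207
grasp_force: 29.6
```

```bash
python3 f.py
```

```text
t 6.05 ang -21.6 r 0.0498 push 6.7 radial 2.4 Fz 0.5 z 0.1217
```

48→54 degrees.

>>> arm_command:
  series: [0, 0, 0, 0.2, 1.7, 0, 0.15, 0, 0, 0, 0.4, 3.3, 0, 0.15, 0, 0, 0, 0.6, 5, 0, 0.15]

```text
time_s: 6.35
ee_pos: [0.5818, -0.0302, 0.1217]
tool_rot: [[-0.918, 0.397, 0.001], [0.397, 0.918, -0.002], [-0.002, -0.002, -1.0]]
wrist_force: [0.6, -6.7, 0.4]
width: 0.021
grasp_force: 29.6
```

```bash
python3 f.py
```

```text
t 6.35 ang -15.8 r 0.0497 push 6.3 radial 2.4 Fz 0.4 z 0.1217
```

>>> arm_command:
  series: [0, 0, 0, 0.4, 1.6, 0, 0.15, 0, 0, 0, 0.8, 3.2, 0, 0.15, 0, 0, 0, 1.2, 4.8, 0, 0.15]

```text
time_s: 6.65
ee_pos: [0.5828, -0.0253, 0.1217]
tool_rot: [[-0.918, 0.397, 0.001], [0.397, 0.918, -0.002], [-0.002, -0.002, -1.0]]
wrist_force: [1.0, -6.7, 0.5]
width: 0.0209
grasp_force: 29.6
```

```bash
python3 f.py
```

```text
t 6.65 ang -10.0 r 0.0496 push 6.4 radial 2.1 Fz 0.5 z 0.1217
```

>>> arm_command:
  series: [0, 0, 0, 0.5, 1.6, 0, 0.15, 0, 0, 0, 1.1, 3.2, 0, 0.15, 0, 0, 0, 1.7, 4.7, 0, 0.15]

```text
time_s: 6.95
ee_pos: [0.5833, -0.0203, 0.1217]
tool_rot: [[-0.918, 0.397, 0.001], [0.397, 0.918, -0.002], [-0.002, -0.001, -1.0]]
wrist_force: [2.3, -6.3, -1.4]
width: 0.0206
grasp_force: 29.5
```

```bash
python3 f.py
```

```text
t 6.95 ang -4.1 r 0.0494 push 6.1 radial 2.7 Fz -1.4 z 0.1217
```

>>> arm_command:
  series: [0, 0, 0, 0.6, 1.5, 0, 0.15, 0, 0, 0, 1.3, 3, 0, 0.15, 0, 0, 0, 2, 4.6, 0, 0.15]

```text
time_s: 7.25
ee_pos: [0.5833, -0.0153, 0.1217]
tool_rot: [[-0.918, 0.397, 0.001], [0.397, 0.918, -0.002], [-0.002, -0.001, -1.0]]
wrist_force: [1.1, -6.4, -0.7]
width: 0.0213
grasp_force: 29.5
```

```bash
python3 f.py
```

```text
t 7.25 ang 1.7 r 0.0493 push 6.4 radial 0.9 Fz -0.7 z 0.1217
```

>>> arm_command:
  series: [0, 0, 0, 0.9, 1.5, 0, 0.15, 0, 0, 0, 1.8, 2.9, 0, 0.15, 0, 0, 0, 2.7, 4.3, 0, 0.15]

```text
time_s: 7.55
ee_pos: [0.5828, -0.011, 0.1217]
tool_rot: [[-0.918, 0.397, 0.002], [0.397, 0.918, -0.003], [-0.003, -0.002, -1.0]]
wrist_force: [2.3, -11.2, -2.5]
width: 0.0211
grasp_force: 29.4
```

```bash
python3 f.py
```

```text
t 7.55 ang 6.7 r 0.0492 push 11.4 radial 0.9 Fz -2.5 z 0.1217
```

>>> arm_command:
  series: [0, 0, 0, 1, 1.3, 0, 0.15, 0, 0, 0, 2, 2.7, 0, 0.15]

```text
time_s: 7.75
ee_pos: [0.5823, -0.008, 0.1217]
tool_rot: [[-0.918, 0.397, 0.003], [0.397, 0.918, -0.004], [-0.004, -0.002, -1.0]]
wrist_force: [4.0, -12.5, -2.9]
width: 0.021
grasp_force: 29.4
```

```bash
python3 f.py
```

```text
t 7.75 ang 10.2 r 0.0491 push 13.0 radial 1.8 Fz -2.9 z 0.1217
```

82→86: (2.25, 2.5).

>>> arm_command:
  series: [0, 0, 0, 1.1, 1.3, 0, 0.15, 0, 0, 0, 2.2, 2.5, 0, 0.15]

```text
time_s: 7.95
ee_pos: [0.5815, -0.0048, 0.1217]
tool_rot: [[-0.918, 0.397, 0.003], [0.397, 0.918, -0.004], [-0.004, -0.002, -1.0]]
wrist_force: [4.1, -11.6, -3.6]
width: 0.0212
grasp_force: 29.4
```

```bash
python3 f.py
```

```text
t 7.95 ang 14.0 r 0.049 push 12.3 radial 1.2 Fz -3.6 z 0.1217
```

>>> arm_command:
  series: [0, 0, 0, 1.2, 1.2, 0, 0.15, 0, 0, 0, 2.3, 2.4, 0, 0.15]

```text
time_s: 8.15
ee_pos: [0.5805, -0.0015, 0.1217]
tool_rot: [[-0.918, 0.397, 0.003], [0.397, 0.918, -0.003], [-0.004, -0.002, -1.0]]
wrist_force: [3.7, -10.6, -4.2]
width: 0.021
grasp_force: 29.5
```

```bash
python3 f.py
```

```text
t 8.15 ang 18.1 r 0.0489 push 11.2 radial 0.2 Fz -4.2 z 0.1217
```

90→94: (2.6, 2.1).

>>> arm_command:
  series: [0, 0, 0, 1.3, 1.1, 0, 0.15, 0, 0, 0, 2.6, 2.1, 0, 0.15]

```text
time_s: 8.35
ee_pos: [0.579, 0.002, 0.1217]
tool_rot: [[-0.918, 0.397, 0.003], [0.397, 0.918, -0.002], [-0.004, -0.001, -1.0]]
wrist_force: [4.7, -6.5, -3.7]
width: 0.0211
grasp_force: 29.5
```

```bash
python3 f.py
```

```text
t 8.35 ang 22.5 r 0.0487 push 7.8 radial 1.8 Fz -3.7 z 0.1217
```

>>> arm_command:
  series: [0, 0, 0, 1, 0.8, 0, 0.15, 0, 0, 0, 2, 1.5, 0, 0.15]

```text
time_s: 8.55
ee_pos: [0.5776, 0.0046, 0.1217]
tool_rot: [[-0.918, 0.397, 0.003], [0.397, 0.918, -0.002], [-0.004, -0.0, -1.0]]
wrist_force: [4.8, -5.3, -2.9]
width: 0.0211
grasp_force: 29.5
```

```bash
python3 f.py
```

```text
t 8.55 ang 26.1 r 0.0486 push 6.8 radial 1.9 Fz -2.9 z 0.1217
```

>>> arm_command:
  series: [0, 0, 0, 1, 0.7, 0, 0.15, 0, 0, 0, 2.1, 1.4, 0, 0.15]

```text
time_s: 8.75
ee_pos: [0.5761, 0.0072, 0.1217]
tool_rot: [[-0.918, 0.398, 0.003], [0.398, 0.918, -0.001], [-0.003, 0.0, -1.0]]
wrist_force: [3.9, -2.3, -3.0]
width: 0.0213
grasp_force: 29.6
```

```bash
python3 f.py
```

```text
t 8.75 ang 29.6 r 0.0484 push 3.9 radial 2.3 Fz -3.0 z 0.1217
```

>>> arm_command:
  series: [0, 0, 0, 1, 0.6, 0, 0.15, 0, 0, 0, 1, 0.6, 0, 0.15]

```text
time_s: 8.95
ee_pos: [0.5748, 0.009, 0.1217]
tool_rot: [[-0.918, 0.398, 0.002], [0.398, 0.918, 0.0], [-0.001, 0.001, -1.0]]
wrist_force: [2.8, 0.1, -1.8]
width: 0.0216
grasp_force: 29.8
```

```bash
python3 f.py
```

```text
t 8.95 ang 32.2 r 0.0483 push 1.4 radial 2.4 Fz -1.8 z 0.1217
```

>>> arm_command:
  series: [0, 0, 0, 0, 0, 0, 0.5, 0, 0, 0, 0, 0, 0, 0.5, 0, 0, 0, 0, 0, 0, 0.5, 0, 0, 0, 0, 0, 0, 0.5, 0, 0, 0, 0, 0, -20, 0.5, 0, 0, 0, 0, 0, -60, 0.5, 0, 0, 0, 0, 0, -70, 0, 0, 0, 0, 0, 0, -70, 0, 0, 0, 0, 0, 0, -70, 0, 0, 0, 0, 0, 0, -70, 0]

```text
time_s: 9.95
ee_pos: [0.5731, 0.009, 0.1899]
tool_rot: [[-0.918, 0.398, -0.003], [0.398, 0.918, 0.0], [0.002, -0.001, -1.0]]
wrist_force: [-0.3, 0.3, -0.5]
width: -0.0001
grasp_force: 0.0
```

```bash
python3 - <<'E'
from h import *
s=bot.get_state(); d=np.array([.5205,.0855,.150])-s["ee_pos"]
print(s["ee_pos"],s["width"],s["wrist_force"].round(1),"shift mm",(1e3*np.array(s["tool_rot"]).T@d).round(1))
E
```

```text
[0.57308536 0.00902925 0.18989979] -8.50862273547584e-05 [-0.3  0.3 -0.5] shift mm [78.6 49.3 40. ]
```

>>> arm_command:
  series: [0, 0, 0, 40, 25, 0, 0, 0, 0, 0, 78.5, 49.5, 0, 0, 0, 0, 0, 78.5, 49.5, 0, 0, 0, 0, 0, 78.5, 49.5, 30, 0, 0, 0, 0, 78.5, 49.5, 50, 0, 0, 0, 0, 78.5, 49.5, 50, 0, 0, 0, 0, 78.5, 49.5, 50, 0]

```text
time_s: 10.65
ee_pos: [0.5215, 0.0854, 0.1408]
tool_rot: [[-0.918, 0.398, -0.002], [0.398, 0.918, -0.0], [0.002, -0.001, -1.0]]
wrist_force: [0.5, 0.2, 0.9]
width: 0.0001
grasp_force: 0.0
```

```bash
python3 - <<'E'
from h import *
s=bot.get_state(); print(s["ee_pos"],s["wrist_force"].round(2))
a=bot.read_camera("side");b=bot.read_camera("top")
z=np.hstack([cv2.resize(a[170:310,240:340],(400,560)),cv2.resize(b[220:325,250:325],(400,560))])
cv2.imwrite("pics/p.png",z[...,::-1])
E
```

```text
[0.52152493 0.0853536  0.14076482] [0.5  0.23 0.85]
```

View pics/p.png

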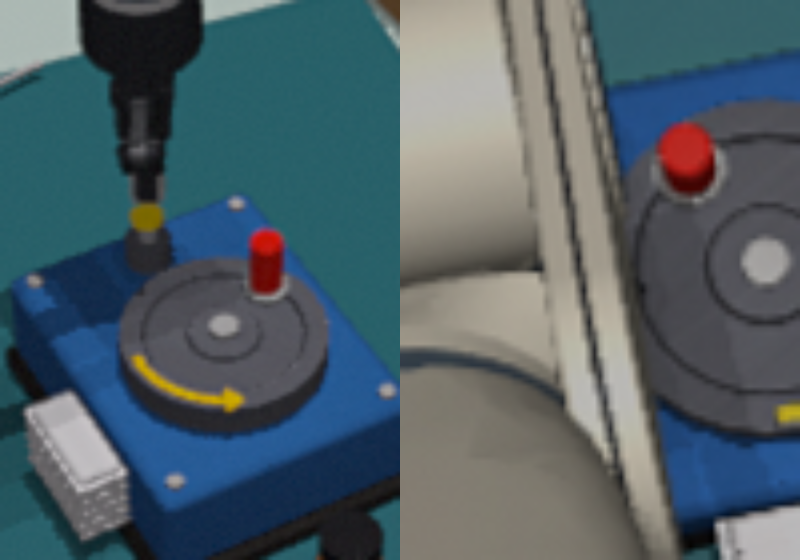

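The closed fingers are directly over the yellow head, at about (147,205) in the left crop. The handle has turned to the far side. I'll press gently.

>>> arm_command:
  series: [0, 0, 0, 0, 0, 6, 0, 0, 0, 0, 0, 0, 11, 0, 0, 0, 0, 0, 0, 13, 0, 0, 0, 0, 0, 0, 14, 0, 0, 0, 0, 0, 0, 15, 0, 0, 0, 0, 0, 0, 16, 0, 0, 0, 0, 0, 0, 17, 0]

```text
time_s: 11.45
ee_pos: [0.5218, 0.0857, 0.1245]
tool_rot: [[-0.918, 0.397, 0.0], [0.397, 0.918, 0.0], [-0.0, 0.0, -1.0]]
wrist_force: [-0.1, 0.5, 2.8]
width: -0.0001
grasp_force: 1.1
```

>>> arm_command:
  series: [0, 0, 0, 0, 0, 0.5, 0, 0, 0, 0, 0, 0, 1, 0, 0, 0, 0, 0, 0, 1.5, 0, 0, 0, 0, 0, 0, 2, 0, 0, 0, 0, 0, 0, 2.5, 0, 0, 0, 0, 0, 0, 3, 0]

```text
time_s: 12.05
ee_pos: [0.5219, 0.0857, 0.1214]
tool_rot: [[-0.918, 0.398, 0.0], [0.398, 0.918, 0.0], [-0.0, 0.0, -1.0]]
wrist_force: [-0.1, -0.3, 2.2]
width: -0.0002
grasp_force: 1.1
```

>>> arm_command:
  series: [0, 0, 0, 0, 0, 0.4, 0, 0, 0, 0, 0, 0, 0.8, 0, 0, 0, 0, 0, 0, 1.2, 0, 0, 0, 0, 0, 0, 1.5, 0]

```text
time_s: 12.45
ee_pos: [0.5219, 0.0857, 0.1199]
tool_rot: [[-0.918, 0.398, 0.0], [0.398, 0.918, 0.0], [-0.0, 0.0, -1.0]]
wrist_force: [-0.7, 0.1, 1.9]
width: -0.0002
grasp_force: 1.1
```

>>> arm_command:
  series: [0, 0, 0, 0, 0, 0.5, 0, 0, 0, 0, 0, 0, 1, 0, 0, 0, 0, 0, 0, 1.5, 0, 0, 0, 0, 0, 0, 2, 0, 0, 0, 0, 0, 0, 2.5, 0, 0, 0, 0, 0, 0, 3, 0, 0, 0, 0, 0, 0, 3.5, 0, 0, 0, 0, 0, 0, 4, 0]

```text
time_s: 13.25
ee_pos: [0.5218, 0.0857, 0.1159]
tool_rot: [[-0.918, 0.398, 0.0], [0.398, 0.918, 0.0], [-0.0, 0.0, -1.0]]
wrist_force: [0.1, -0.4, 1.6]
width: 0.0001
grasp_force: 1.1
```

Now the last 2 mm, in fine steps.

>>> arm_command:
  series: [0, 0, 0, 0, 0, 0.4, 0, 0, 0, 0, 0, 0, 0.8, 0, 0, 0, 0, 0, 0, 1.2, 0, 0, 0, 0, 0, 0, 1.5, 0]

```text
time_s: 13.65
ee_pos: [0.5218, 0.0857, 0.1144]
tool_rot: [[-0.918, 0.397, 0.0], [0.397, 0.918, 0.0], [-0.0, 0.0, -1.0]]
wrist_force: [0.5, -0.6, 1.9]
width: -0.0004
grasp_force: 1.1
```

>>> arm_command:
  series: [0, 0, 0, 0, 0, 0.3, 0, 0, 0, 0, 0, 0, 0.6, 0]

```text
time_s: 13.85
ee_pos: [0.5219, 0.0857, 0.114]
tool_rot: [[-0.918, 0.398, 0.0], [0.398, 0.918, 0.0], [-0.0, 0.0, -1.0]]
wrist_force: [-0.7, 0.1, 7.5]
width: 0.0001
grasp_force: 4.0
```

The force rose to 7.5 N at z = 0.114 m, so the pin has reached its bottom stop. I'll lift off and check.

>>> arm_command:
  series: [0, 0, 0, 0, 0, -5, 0, 0, 0, 0, 0, 0, -40, 0, 0, 0, 0, 0, 0, -80, 0, 0, 0, 0, 0, 0, -80, 0, 0, 0, 0, 0, 0, -80, 0, 0, 0, 0, 0, 0, -80, 0]

```text
time_s: 14.45
ee_pos: [0.5208, 0.0855, 0.1928]
tool_rot: [[-0.918, 0.398, -0.002], [0.398, 0.918, -0.0], [0.002, -0.001, -1.0]]
wrist_force: [-0.2, -0.9, -0.2]
width: -0.0001
grasp_force: 0.0
```

```bash
python3 - <<'E'
from h import *
s=bot.get_state(); print(s["ee_pos"],s["wrist_force"].round(2))
a=bot.read_camera("side")
cv2.imwrite("pics/e.png",cv2.resize(a[170:310,230:370],(560,560))[...,::-1])
E
```

```text
[0.52083621 0.08549698 0.19283304] [-0.17 -0.87 -0.18]
```

View pics/e.png

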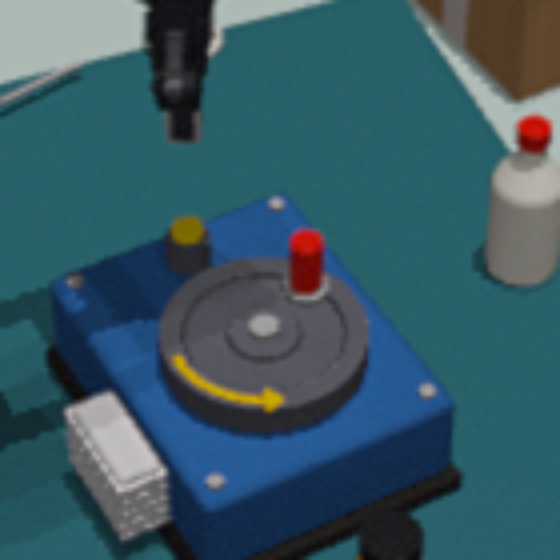

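The pin head sits on its collar at about (188,232), the gripper is clear of it, and the bystanders in view are where they were.

```bash
python3 -c "from plant import bot; print(bot.sign_off())"
```

```text
the job is handed in; nothing more can be done
None
```

The flywheel was turned counter-clockwise and stopped about 6–8° past the compression's top by feel, the lock pin was pressed fully down (last reading 7.5 N), the gripper was lifted clear, and the job was handed in at about 14.5 s (no verdict was returned).

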